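# Pack the registered specimens for the courier

### The arm

A 7-joint arm with a two-finger parallel gripper is mounted at the origin on the work surface. World frame = base frame: x ahead of the robot, y to its left, z up, the work surface at z = 0. Lengths are in m, angles in rad, forces in N, time in s.
With the tool pointing down it reaches from about 0.4 to 0.875 m from the base axis. Payload 19.3 kg.
Tool frame: the origin (TCP) lies midway between the tips of the shut fingers; the grasp point (between the pads) lies 19 mm behind it; z points along the fingers, y is the direction in which the jaws open and shut (so a half turn about z gives the same grasp; the last joint's range is limited). The gripper opens to 85 mm and grips with 20 to 120 N. Pads are 22 mm wide; open, the fingers measure 114 mm over their backs; the gripper's body (76 mm by 85 mm) begins 54 mm behind the grasp point. The pads swing forward as they close: fully open they stand 13 mm farther back than shut.
Start: joints at [-1.299, 0.521, -0.036, 1.599, 0.021, 1.021, -0.113], TCP at [0.21, 0.589, 0.193] pointing down, gripper open.
Joint ranges: [-2.91, 2.91], [-0.3, 2.13], [-1.5, 1.42], [0.17, 2.43], [-1.26, 4.41], [0.16, 1.93], [-2.52, 2.52]. Speed limits (rad/s): [1.89, 1.89, 2.39, 2.39, 3.01, 3.01, 3.01].

### API

Orientations are given as [roll, pitch, yaw] about the fixed x, y, z axes, in that order (R = Rz(yaw) Ry(pitch) Rx(roll)).
In Python, from workcell import bot, eyes gives the robot as it stands. The module is installed in compiled form; this text tells all that it offers.
- The arm moves only by the shell command python3 -m jog 'ROWS' [FORCE]. ROWS is JSON, a list of rows, each an object with "delta_pos": the shift along the world's x, y, z in mm, a list of three; "spin": the turn about the world's z in rad; "claw": the closure, from 0 (fully open) to 1 (shut). In form: [{"delta_pos": [tx, ty, tz], "spin": spin, "claw": claw}, ...]. A call has 1 to 8 rows; each row is the pose to reach, as a shift and turn from the pose measured when the call began; what a row does not reach only later rows make up. A row lasts 1/10 s, in which the tool goes at most 50 mm and 8.59 degrees, less where a joint would pass 70% of its speed; a pose out of reach is approached as far as the arm can. A call with a gripper value outside its range is refused whole. The fingers move at their own pace and stop on an object; FORCE is the grip in N (left out, the last holds). Time passes only in rows, so rows that repeat a pose let the fingers close. It gives the time, the measured TCP pose, the force and the opening at its end, in the units of the state.
- bot.observe(): the state, without advancing time (a new reading comes with each control period).
- eyes.grab_frame(name): name is "side" or "top"; returns the picture (480x640x3 uint8, blue, green, red); there is no depth.
- eyes.camera_params(name): a dict with "fx", "fy", "cx", "cy" (pixels), "k1" (the pictures are not rectified: a ray, as slopes to the right and down, at radius r is drawn at 1 + k1 r^2 times it, then the intrinsics apply), "origin" and "attitude" of the camera in the world. Camera axes: x right, y up, looking along -z (the intrinsics and any distortion apply to the point x, -y, -z); pixel columns grow to the right and rows downward; lengths in m; the calibration is good to about 2 mm. A picture is of the moment at which its call begins. camera_params takes no time and is no camera call.
- bot.job_done(): hands the job in, once; it reports no verdict.
The state is a dict: "clock": time; "qpos": joint angles; "qd": joint speeds; "joint_efforts": joint torques, N m; "position": TCP position; "tool_rot": TCP orientation; "force": force on the tool from outside, world axes, zero at the start; "moment": the same for the moment, N m; "grip_width": finger opening in m.
Only numpy, scipy, OpenCV 4.12 (cv2) and the standard library are available. Lean on these libraries where they do the work, as an engineer would, in place of code of your own. Each camera call takes 0.05 s, during which the arm holds its last target. There are 200 camera calls.

### The job

Pack the four registered specimen pots, the ones with a round white sticker on the lid, into the courier carrier: each stands upright on the floor of the cell that has the colour of its lid. Keep every pot upright and set each one down rather than letting it drop. Leave the two look-alike pots without a sticker standing where they are.

Things in the scene. Friction and masses are not known exactly. Their poses are not given: they have to be found in the camera images.
- pot_green: Registered upright pot, white body (42 mm), green lid with a round white sticker (27 mm) in its middle. 64 mm tall; lid 46 mm across (48 over its fine ribs), 44 to 64 mm above the foot, to be gripped from above at any yaw. 55 to 115 g. No other object starts within 30 mm of it. Origin: centre of the underside; z up its axis; round, yaw has no meaning
- pot_yellow: Registered upright pot, white body (42 mm), yellow lid with a round white sticker (27 mm) in its middle. 64 mm tall; lid 46 mm across (48 over its fine ribs), 44 to 64 mm above the foot, to be gripped from above at any yaw. 55 to 115 g. No other object starts within 30 mm of it. Origin: centre of the underside; z up its axis; round, yaw has no meaning
- pot_purple: Registered upright pot, white body (42 mm), purple lid with a round white sticker (27 mm) in its middle. 64 mm tall; lid 46 mm across (48 over its fine ribs), 44 to 64 mm above the foot, to be gripped from above at any yaw. 55 to 115 g. No other object starts within 30 mm of it. Origin: centre of the underside; z up its axis; round, yaw has no meaning
- pot_red: Registered upright pot, white body (42 mm), red lid with a round white sticker (27 mm) in its middle. 64 mm tall; lid 46 mm across (48 over its fine ribs), 44 to 64 mm above the foot, to be gripped from above at any yaw. 55 to 115 g. No other object starts within 30 mm of it. Origin: centre of the underside; z up its axis; round, yaw has no meaning
- plain_green: Unregistered look-alike: upright pot, white body (42 mm), green lid WITHOUT a sticker. 64 mm tall; lid 46 mm across (48 over its fine ribs), 44 to 64 mm above the foot, to be gripped from above at any yaw. 55 to 115 g. No other object starts within 30 mm of it. Origin: centre of the underside; z up its axis; round, yaw has no meaning. It stays where it is
- plain_purple: Unregistered look-alike: upright pot, white body (42 mm), purple lid WITHOUT a sticker. 64 mm tall; lid 46 mm across (48 over its fine ribs), 44 to 64 mm above the foot, to be gripped from above at any yaw. 55 to 115 g. No other object starts within 30 mm of it. Origin: centre of the underside; z up its axis; round, yaw has no meaning. It stays where it is
- cell_green: Green cell of the carrier: fixed open square box, 76 mm outside, 68 inside, walls 22 mm high, floor 4 mm thick. The four cells stand 2 x 2, 88 mm apart, in a grey tray (190 mm square, 18 mm high). Origin: centre of the cell's underside, 6 mm above the bench; a pot in it has its foot 4 mm above this origin. x, y along the cell's sides, z up
- cell_yellow: Yellow cell of the carrier: fixed open square box, 76 mm outside, 68 inside, walls 22 mm high, floor 4 mm thick. The four cells stand 2 x 2, 88 mm apart, in a grey tray (190 mm square, 18 mm high). Origin: centre of the cell's underside, 6 mm above the bench; a pot in it has its foot 4 mm above this origin. x, y along the cell's sides, z up
- cell_purple: Purple cell of the carrier: fixed open square box, 76 mm outside, 68 inside, walls 22 mm high, floor 4 mm thick. The four cells stand 2 x 2, 88 mm apart, in a grey tray (190 mm square, 18 mm high). Origin: centre of the cell's underside, 6 mm above the bench; a pot in it has its foot 4 mm above this origin. x, y along the cell's sides, z up
- cell_red: Red cell of the carrier: fixed open square box, 76 mm outside, 68 inside, walls 22 mm high, floor 4 mm thick. The four cells stand 2 x 2, 88 mm apart, in a grey tray (190 mm square, 18 mm high). Origin: centre of the cell's underside, 6 mm above the bench; a pot in it has its foot 4 mm above this origin. x, y along the cell's sides, z up

How it is judged:
By the outcome, as a careful person would: the job done as asked, in the order asked, and still so for the second after the job is handed in, with the robot touching nothing.
It also fails if it takes over 104 s, if anything falls off the work surface, if the arm or the gripper's body presses on something with over 40 N, if the wrist force passes 120 N, or if a joint passes its speed limit or range.

## Working session

There is one attempt and no reset: what is moved stays moved. The work goes in short steps, Python scripts to look and compute and a shell command to move; the robot and the scene stay as the last step left them, time stands still between calls to the robot, and variables do not carry over. Pictures are saved under pics/ and viewed, about 12 in all and at most 16, crops included, and the job is handed in when it is done.

```bash
mkdir -p pics; python3 - <<'E'
from workcell import bot, eyes
import cv2
s=bot.observe(); print(s)
for n in("top","side"):
    cv2.imwrite(f"pics/{n}0.png",eyes.grab_frame(n)); print(eyes.camera_params(n))
E
```

```text
{'clock': 0.0, 'qpos': array([-1.2991749 ,  0.52203928, -0.03628911,  1.60000605,  0.02122507,
        1.02105912, -0.11279659]), 'qd': array([-8.37536554e-04,  3.07457316e-05,  7.46938589e-04,  1.31582772e-03,
        6.08513752e-04,  2.68723017e-03,  7.93633234e-04]), 'joint_efforts': array([-2.67355481e-04, -9.27113843e+01,  1.98018126e+00, -3.69924259e+01,
        1.78938895e-02,  8.15653300e-03,  1.71056752e-05]), 'position': array([0.20944406, 0.58846888, 0.19221114]), 'tool_rot': array([-3.14047234e+00,  1.19251534e-04,  2.79974460e+00]), 'force': array([-0.41069378, -1.01985663,  0.1177997 ]), 'moment': array([-0.00298965,  0.03437431, -0.02175017]), 'grip_width': 0.08512601097808942}
{'fx': 502.38484495095605, 'fy': 502.38484495095605, 'cx': 315.3944769977343, 'cy': 240.4265680259889, 'k1': -0.035857881962657795, 'origin': array([ 0.41102416, -0.00418336,  1.27197867]), 'attitude': array([ 0.11030776,  0.00807356, -1.58595478])}
{'fx': 513.8811282577664, 'fy': 513.8811282577664, 'cx': 327.0324466880558, 'cy': 242.13668305840454, 'k1': -0.04886501439192861, 'origin': array([ 0.0395134 , -0.64659164,  0.82974097]), 'attitude': array([ 0.79471846, -0.01810775, -0.65338314])}
```

View pics/top0.png

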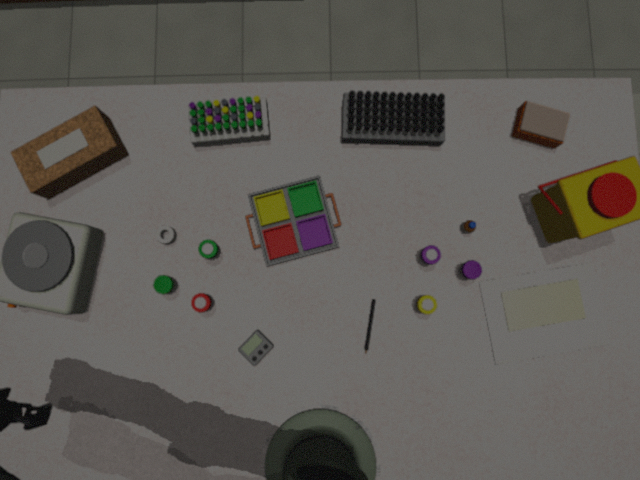

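View pics/side0.png

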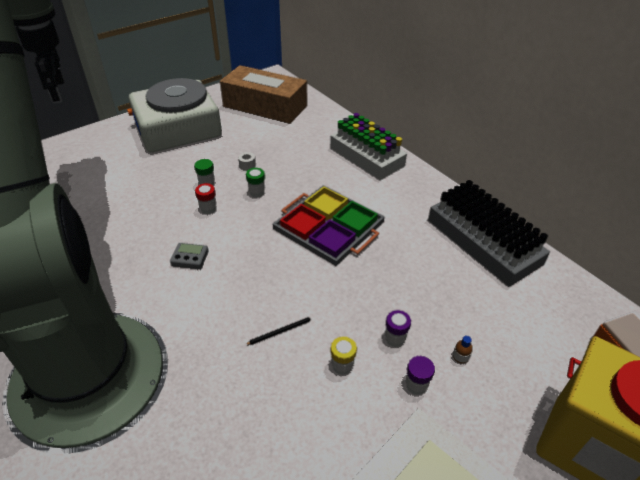

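The top view shows stickered green (208,249), red (202,303), yellow (427,305) and purple (430,255), with plain green at (164,285) and plain purple at (471,270). The cells are yellow (271,208), green (304,199), red (281,241) and purple (315,233). The side view agrees.

```bash
cat > h.py <<'E'
from workcell import bot, eyes
import cv2, numpy as np
from scipy.spatial.transform import Rotation as Ro
def cast(n,uv,z):
    p=eyes.camera_params(n)
    K=np.array([[p['fx'],0,p['cx']],[0,p['fy'],p['cy']],[0,0,1]])
    q=cv2.undistortPoints(np.array(uv,float).reshape(-1,1,2),K,np.array([p['k1'],0,0,0.]))[:,0]
    d=Ro.from_euler('xyz',p['attitude']).apply(np.c_[q[:,0],-q[:,1],-np.ones(len(q))])
    o=np.array(p['origin']); return o+d*((z-o[2])/d[:,2])[:,None]
HUE={'green':(45,80),'yellow':(20,35),'purple':(125,155),'red':(170,190)}
def blobs(im,c,amin=100):
    h=cv2.cvtColor(im,cv2.COLOR_BGR2HSV).astype(int); lo,hi=HUE[c]
    H=h[...,0]; H=np.where((hi>180)&(H<20),H+180,H)
    m=((H>=lo)&(H<=hi)&(h[...,1]>110)&(h[...,2]>35)).astype(np.uint8)
    cs,_=cv2.findContours(m,cv2.RETR_EXTERNAL,cv2.CHAIN_APPROX_NONE)
    return [k for k in cs if cv2.contourArea(k)>amin]
def sticker(im,k):
    """centroid of the white inside a lid contour"""
    m=np.zeros(im.shape[:2],np.uint8); cv2.drawContours(m,[k],-1,1,-1)
    h=cv2.cvtColor(im,cv2.COLOR_BGR2HSV); m&=((h[...,1]<90)&(h[...,2]>90)).astype(np.uint8)
    M=cv2.moments(m,True); return M['m00'],(M['m10']/max(M['m00'],1),M['m01']/max(M['m00'],1))
E
python3 - <<'E'
from h import *
for n,am in(("top",100),("side",100)):
  im=cv2.imread(f'pics/{n}0.png')
  for c in HUE:
    for k in blobs(im,c,am):
        A=cv2.contourArea(k); r=cv2.minAreaRect(k); sa,s=sticker(im,k)
        print(n,c,A,np.round(r[0]),np.round(r[1]),'lid',cast(n,[r[0]],.062)[0,:2].round(4),'rim',cast(n,[r[0]],.028)[0,:2].round(4),'stk',sa,cast(n,[s],.064)[0,:2].round(4))
E
```

```text
top green 244.0 [163. 284.] [17. 18.] lid [0.444  0.3731] rim [0.445  0.3837] stk 0.0 [1.1954 0.8246]
top green 242.0 [208. 248.] [17. 18.] lid [0.5296 0.2645] rim [0.533 0.272] stk 104.0 [0.5302 0.2663]
top green 842.5 [305. 198.] [31. 30.] lid [0.6499 0.0278] rim [0.6567 0.0287] stk 0.0 [1.1954 0.8246]
top green 159.0 [201. 118.] [30. 15.] lid [0.8586 0.2862] rim [0.8712 0.2944] stk 0.0 [1.1954 0.8246]
top green 107.5 [241. 112.] [29.  6.] lid [0.8706 0.1841] rim [0.8835 0.1894] stk 0.0 [1.1954 0.8246]
top yellow 271.5 [426. 304.] [18. 19.] lid [ 0.388  -0.2598] rim [ 0.3873 -0.2669] stk 104.0 [ 0.3877 -0.2608]
top yellow 886.5 [271. 207.] [31. 30.] lid [0.6289 0.1104] rim [0.635  0.1137] stk 0.0 [1.1954 0.8246]
top yellow 5915.5 [591. 202.] [ 62. 114.] lid [ 0.6293 -0.6769] rim [ 0.6354 -0.6958] stk 0.0 [1.1954 0.8246]
top purple 237.0 [471. 270.] [17. 18.] lid [ 0.4687 -0.3704] rim [ 0.4703 -0.3807] stk 0.0 [1.1954 0.8246]
top purple 234.0 [430. 254.] [17. 18.] lid [ 0.5065 -0.274 ] rim [ 0.5092 -0.2816] stk 107.0 [ 0.5072 -0.2751]
top purple 817.0 [314. 232.] [30. 30.] lid [0.56
[... 1351 characters left out ...]
 lid [ 0.4684 -0.3739] rim [ 0.4874 -0.3618] stk 0.0 [0.2998 1.9437]
side purple 357.0 [398. 320.] [19. 23.] lid [ 0.5067 -0.2774] rim [ 0.5274 -0.261 ] stk 151.0 [ 0.5078 -0.2755]
side purple 796.0 [332. 235.] [39. 27.] lid [ 0.5479 -0.0229] rim [0.5704 0.0047] stk 0.0 [0.2998 1.9437]
side red 1248.0 [625. 392.] [64. 28.] lid [ 0.7121 -0.6205] rim [ 0.7419 -0.6193] stk 0.0 [0.2998 1.9437]
side red 125.0 [610. 335.] [28. 12.] lid [ 0.7997 -0.5391] rim [ 0.8334 -0.5343] stk 0.0 [0.2998 1.9437]
side red 905.5 [302. 220.] [39. 30.] lid [0.5233 0.0542] rim [0.5447 0.0852] stk 0.0 [0.2998 1.9437]
side red 267.5 [205. 192.] [18. 19.] lid [0.3967 0.2729] rim [0.4125 0.3136] stk 64.0 [0.4001 0.2817]
```

```bash
python3 -m jog '[{"delta_pos":[24,-38,0],"spin":-0.05,"claw":0},{"delta_pos":[52,-84,0],"spin":-0.1,"claw":0},{"delta_pos":[80,-130,0],"spin":-0.15,"claw":0},{"delta_pos":[108,-175,0],"spin":-0.194,"claw":0},{"delta_pos":[136,-220,-20],"spin":-0.194,"claw":0},{"delta_pos":[164,-264,-40],"spin":-0.194,"claw":0},{"delta_pos":[184,-296,-60],"spin":-0.194,"claw":0},{"delta_pos":[191,-306,-80],"spin":-0.194,"claw":0}]' 40
python3 -m jog '[{"delta_pos":[0,0,0],"spin":0,"claw":0},{"delta_pos":[0,0,0],"spin":0,"claw":0}]'
python3 -c "
from h import *
cv2.imwrite('pics/side1.png',eyes.grab_frame('side')[100:340,80:400]); print(bot.observe()['position'],bot.observe()['tool_rot'])"
```

```text
clock: 0.9
position: [0.4022, 0.2795, 0.1121]
tool_rot: [-3.141, 0.001, 2.603]
force: [1.0, 1.8, -1.1]
grip_width: 0.0855
clock: 1.1
position: [0.4022, 0.2789, 0.1118]
tool_rot: [-3.14, 0.001, 2.601]
force: [-0.0, -0.1, 0.5]
grip_width: 0.0855
[0.40202169 0.28013164 0.11238796] [-3.14152255e+00  9.35211198e-04  2.60308424e+00]
```

View pics/side1.png

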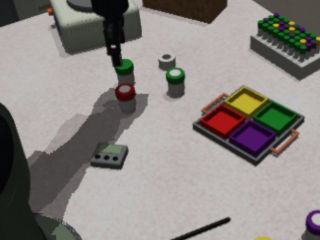

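The gripper is above the red pot at crop (125,92), with fingertips near (115,60). I'll check numerically that the TCP and pot line up.

```bash
python3 -c "
from h import *
print(cast('side',[[195,162],[196,158]],.125))"
```

```text
[[0.40074165 0.30867842 0.125     ]
 [0.40994341 0.3217053  0.125     ]]
```

```bash
python3 -m jog '[{"delta_pos":[-1,1,-20],"spin":0,"claw":0.1},{"delta_pos":[-2,2,-40],"spin":0,"claw":0.1},{"delta_pos":[-2,2,-60],"spin":0,"claw":0.1},{"delta_pos":[-2,2,-75],"spin":0,"claw":0.1},{"delta_pos":[-2,2,-81],"spin":0,"claw":0.1},{"delta_pos":[-2,2,-81],"spin":0,"claw":0.1}]' 40
```

```text
clock: 1.75
position: [0.3995, 0.283, 0.0314]
tool_rot: [-3.141, 0.001, 2.604]
force: [0.5, 0.4, 0.4]
grip_width: 0.0771
```

```bash
python3 -m jog '[{"delta_pos":[0,0,0],"spin":0,"claw":0.5},{"delta_pos":[0,0,0],"spin":0,"claw":0.6},{"delta_pos":[0,0,0],"spin":0,"claw":0.8},{"delta_pos":[0,0,0],"spin":0,"claw":0.8},{"delta_pos":[0,0,0],"spin":0,"claw":0.8},{"delta_pos":[0,0,0],"spin":0,"claw":0.8}]' 40
python3 -c "
from h import *
im=eyes.grab_frame('side')[110:270,120:320]
cv2.imwrite('pics/side2.png',cv2.resize(im,None,fx=3,fy=3))"
```

```text
clock: 2.35
position: [0.3996, 0.283, 0.0315]
tool_rot: [-3.141, 0.001, 2.604]
force: [1.2, -1.0, 0.0]
grip_width: 0.017
```

View pics/side2.png

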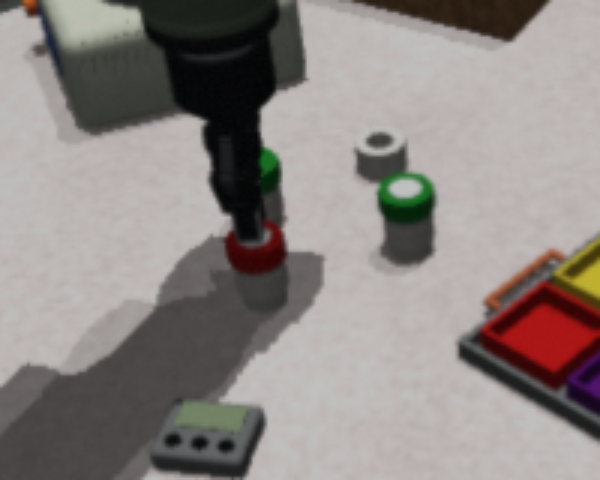

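The jaws closed on air. They stand behind the red pot (lid at crop (255,245)) as seen from the side. I'll lift straight up and compare the tool with both cameras.

```bash
python3 -m jog '[{"delta_pos":[0,0,20],"spin":0,"claw":0.8},{"delta_pos":[0,0,45],"spin":0,"claw":0.8},{"delta_pos":[0,0,70],"spin":0,"claw":1},{"delta_pos":[0,0,90],"spin":0,"claw":1},{"delta_pos":[0,0,90],"spin":0,"claw":1},{"delta_pos":[0,0,90],"spin":0,"claw":1}]' 40
python3 - <<'E'
from h import *
a=eyes.grab_frame('side'); b=eyes.grab_frame('top')
for n,im in(('side',a),('top',b)):
    for c in('red','green'):
        for k in blobs(im,c):
            sa,s=sticker(im,k)
            if sa: print(n,c,cast(n,[s],.064)[0].round(4))
A=cv2.resize(a[60:260,100:300],None,fx=2,fy=2); B=cv2.resize(b[210:410,100:300],None,fx=2,fy=2)
cv2.imwrite('pics/c3.png',np.hstack([A,B]))
E
```

```text
clock: 3.0
position: [0.3996, 0.2831, 0.1215]
tool_rot: [3.141, 0.001, 2.604]
force: [0.2, -0.5, -0.6]
grip_width: 0.0002
side red [0.4002 0.282  0.064 ]
side green [0.5309 0.2659 0.064 ]
top green [0.53   0.2662 0.064 ]
```

View pics/c3.png

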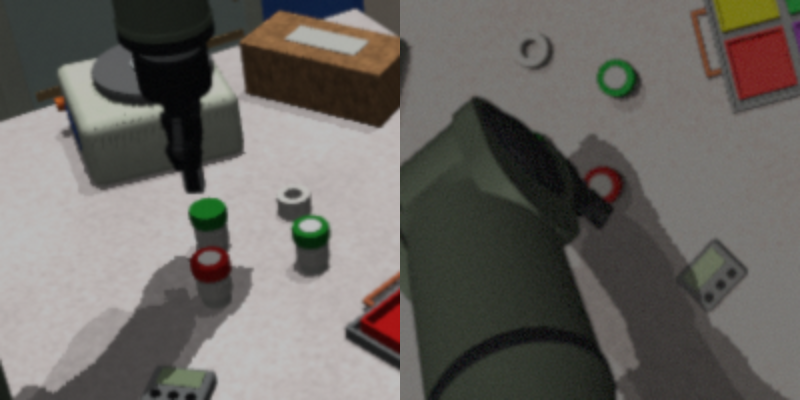

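```bash
python3 - <<'E'
from h import *
for z in (.06,.09,.1215,.15,.18,.21): print(z,cast('side',[[196.5,155]],z)[0].round(3),cast('top',[[201,318]],z)[0].round(3))
E
```

```text
0.06 [0.451 0.422 0.06 ] [0.363 0.281 0.06 ]
0.09 [0.435 0.381 0.09 ] [0.364 0.274 0.09 ]
0.1215 [0.418 0.337 0.121] [0.365 0.266 0.121]
0.15 [0.403 0.297 0.15 ] [0.366 0.259 0.15 ]
0.18 [0.387 0.256 0.18 ] [0.368 0.252 0.18 ]
0.21 [0.371 0.214 0.21 ] [0.369 0.245 0.21 ]
```

```bash
python3 - <<'E'
from h import *
def tri(a,b):
    ps=[]
    for n,uv in(('side',a),('top',b)):
        p=cast(n,[uv],0.)[0]; o=np.array(eyes.camera_params(n)['origin']); d=(p-o)/np.linalg.norm(p-o); ps.append((o,d))
    A=sum(np.eye(3)-np.outer(d,d) for o,d in ps); c=sum((np.eye(3)-np.outer(d,d))@o for o,d in ps)
    x=np.linalg.solve(A,c); return x.round(3),[np.linalg.norm((np.eye(3)-np.outer(d,d))@(x-o)).round(4) for o,d in ps]
print(tri((57,98),(47,412)), 'rep .209 .588 .192')
print(tri((196.5,155),(201,318)))
for z in(.03,.064,.095,.12):print(z,cast('side',[[203,189]],z)[0].round(3))
a=eyes.grab_frame('side'); b=eyes.grab_frame('top')
A=cv2.resize(cv2.convertScaleAbs(a[30:180,140:240],alpha=2.5),None,fx=4,fy=4); B=cv2.resize(cv2.convertScaleAbs(b[250:400,150:250],alpha=2.5),None,fx=4,fy=4)
cv2.imwrite('pics/c4.png',np.hstack([A,B]))
A=cv2.imread('pics/side0.png')[20:120,10:110]; B=cv2.imread('pics/top0.png')[370:470,0:100]
cv2.imwrite('pics/c5.png',cv2.convertScaleAbs(cv2.resize(np.hstack([A,B]),None,fx=4,fy=4),alpha=2.5))
E
```

```text
(array([0.192, 0.541, 0.257]), [np.float64(0.0044), np.float64(0.0044)]) rep .209 .588 .192
(array([0.375, 0.246, 0.19 ]), [np.float64(0.008), np.float64(0.008)])
0.03 [0.413 0.323 0.03 ]
0.064 [0.397 0.282 0.064]
0.095 [0.383 0.244 0.095]
0.12 [0.371 0.214 0.12 ]
```

View pics/c4.png

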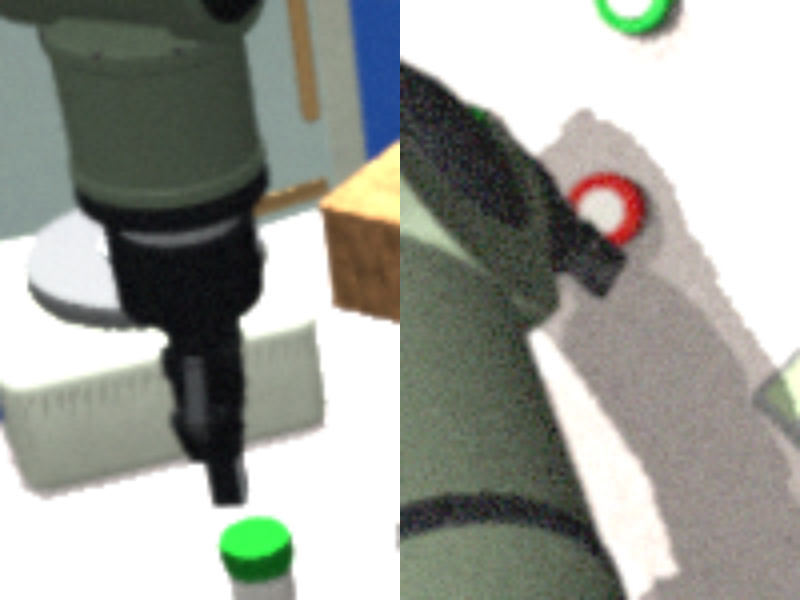

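View pics/c5.png

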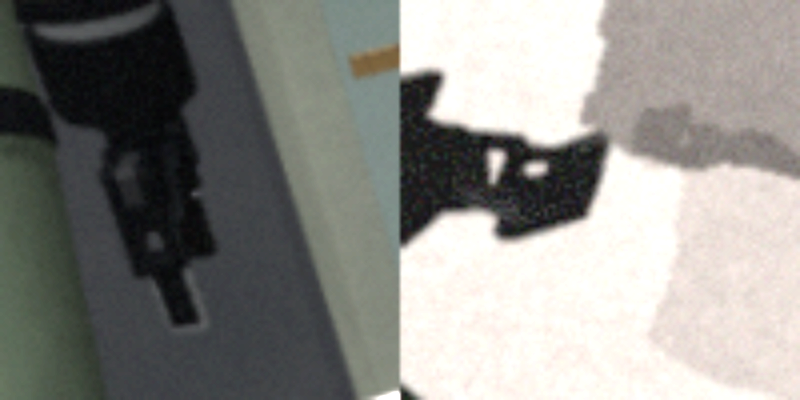

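Reading these together: the end I marked in the top view is the near finger's knuckle, not the tip. The side ray passes through the reported x, y at z≈0.158, so the tips really sit about 36 mm above the reported TCP. That also explains why the jaws closed just above the lid without touching it. I'll test this by going down to a reported 0.010, which clears the bench either way, and closing gently.

```bash
python3 -m jog '[{"delta_pos":[0,0,0],"spin":0,"claw":0},{"delta_pos":[0,0,-10],"spin":0,"claw":0},{"delta_pos":[0,0,-30],"spin":0,"claw":0},{"delta_pos":[0,0,-50],"spin":0,"claw":0},{"delta_pos":[0,0,-70],"spin":0,"claw":0},{"delta_pos":[0,0,-80],"spin":0,"claw":0}]' 25
python3 -m jog '[{"delta_pos":[0,0,-10],"spin":0,"claw":0},{"delta_pos":[0,0,-20],"spin":0,"claw":0},{"delta_pos":[0,0,-30],"spin":0,"claw":0},{"delta_pos":[0,0,-30],"spin":0,"claw":0.3},{"delta_pos":[0,0,-30],"spin":0,"claw":0.4},{"delta_pos":[0,0,-30],"spin":0,"claw":0.5},{"delta_pos":[0,0,-30],"spin":0,"claw":0.6},{"delta_pos":[0,0,-30],"spin":0,"claw":0.6}]' 25
```

```text
clock: 3.8
position: [0.3984, 0.282, 0.0386]
tool_rot: [-3.138, -0.0, 2.605]
force: [1.1, 0.6, 0.5]
grip_width: 0.0846
clock: 4.6
position: [0.3987, 0.2823, 0.0092]
tool_rot: [-3.139, -0.0, 2.605]
force: [-1.0, -1.1, 7.4]
grip_width: 0.0449
```

```bash
python3 -c "
from h import *
print(bot.observe()['force'],bot.observe()['grip_width'])
im=eyes.grab_frame('side')[140:240,150:270]
cv2.imwrite('pics/side6.png',cv2.convertScaleAbs(cv2.resize(im,None,fx=5,fy=5,interpolation=2),alpha=2))"
```

```text
[-0.96330516 -1.08285837  7.41410952] 0.04486343345335566
```

View pics/side6.png

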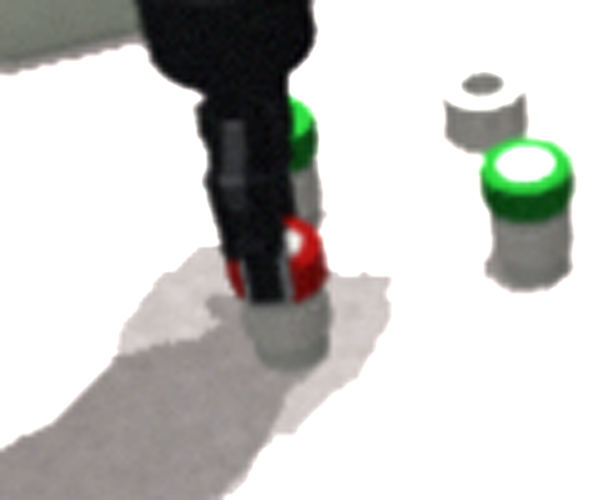

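The grip works, with the near fingertip at the lid's lower edge (crop (265,300)). That puts the tips about 35 mm above the reported TCP. I'll open, go 11 mm lower for a centred hold, close and lift.

```bash
python3 -m jog '[{"delta_pos":[0,0,0],"spin":0,"claw":0.3},{"delta_pos":[0,0,0],"spin":0,"claw":0.3},{"delta_pos":[1,0,-5],"spin":0,"claw":0.3},{"delta_pos":[1,0,-11],"spin":0,"claw":0.3},{"delta_pos":[1,0,-11],"spin":0,"claw":0.5},{"delta_pos":[1,0,-11],"spin":0,"claw":0.7},{"delta_pos":[1,0,-11],"spin":0,"claw":0.7},{"delta_pos":[1,0,-11],"spin":0,"claw":0.7}]' 40
python3 -m jog '[{"delta_pos":[0,0,8],"spin":0,"claw":0.7},{"delta_pos":[0,0,25],"spin":0,"claw":0.7},{"delta_pos":[0,0,45],"spin":0,"claw":0.7},{"delta_pos":[0,0,70],"spin":0,"claw":0.7},{"delta_pos":[0,0,95],"spin":0,"claw":0.7},{"delta_pos":[0,0,110],"spin":0,"claw":0.7},{"delta_pos":[0,0,110],"spin":0,"claw":0.7}]'
```

```text
clock: 5.45
position: [0.3997, 0.2823, -0.0017]
tool_rot: [-3.139, -0.0, 2.604]
force: [0.4, -0.0, -0.3]
grip_width: 0.0446
clock: 6.15
position: [0.4006, 0.283, 0.1107]
tool_rot: [3.141, 0.001, 2.604]
force: [0.2, 0.3, -0.6]
grip_width: 0.0452
```

```bash
python3 -m jog '[{"delta_pos":[10,-13,0],"spin":0,"claw":0.7},{"delta_pos":[30,-39,0],"spin":0,"claw":0.7},{"delta_pos":[54,-70,0],"spin":0,"claw":0.7},{"delta_pos":[80,-104,0],"spin":0,"claw":0.7},{"delta_pos":[106,-138,0],"spin":0,"claw":0.7},{"delta_pos":[130,-169,0],"spin":0,"claw":0.7},{"delta_pos":[144,-187,0],"spin":0,"claw":0.7},{"delta_pos":[148,-192,0],"spin":0,"claw":0.7}]'
python3 -m jog '[{"delta_pos":[0,0,-15],"spin":0,"claw":0.7},{"delta_pos":[0,0,-35],"spin":0,"claw":0.7},{"delta_pos":[0,0,-50],"spin":0,"claw":0.7},{"delta_pos":[0,0,-60],"spin":0,"claw":0.7},{"delta_pos":[0,0,-60],"spin":0,"claw":0.7}]'
python3 -c "
from h import *
print(bot.observe()['grip_width'])
im=eyes.grab_frame('side')[120:280,220:420]; b=eyes.grab_frame('top')[160:280,230:350]
cv2.imwrite('pics/side7.png',np.hstack([cv2.resize(im,(400,320)),cv2.resize(b,(320,320))]))"
```

```text
clock: 6.95
position: [0.5495, 0.0882, 0.1101]
tool_rot: [-3.141, 0.001, 2.601]
force: [-0.7, 0.3, -1.1]
grip_width: 0.0447
clock: 7.45
position: [0.5484, 0.0886, 0.0488]
tool_rot: [-3.14, -0.001, 2.602]
force: [-0.1, -0.0, -0.3]
grip_width: 0.0451
0.04506813292064653
```

View pics/side7.png

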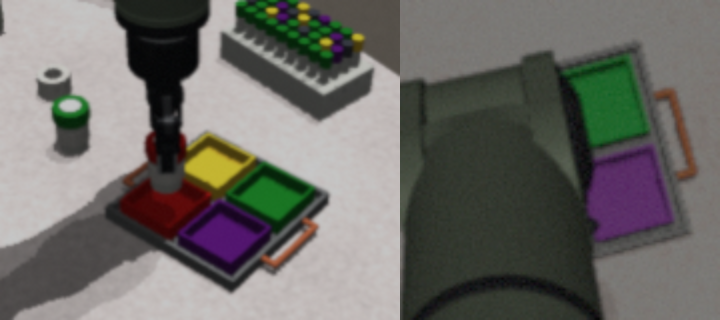

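The red pot hangs upright over the red cell (crop (165,180)). Next I lower it slowly, release and rise.

```bash
python3 -m jog '[{"delta_pos":[0,2,-12],"spin":0,"claw":0.7},{"delta_pos":[0,2,-24],"spin":0,"claw":0.7},{"delta_pos":[0,2,-33],"spin":0,"claw":0.7},{"delta_pos":[0,2,-37],"spin":0,"claw":0.7},{"delta_pos":[0,2,-39],"spin":0,"claw":0.7},{"delta_pos":[0,2,-40],"spin":0,"claw":0.7},{"delta_pos":[0,2,-40],"spin":0,"claw":0.7}]'
```

```text
clock: 8.25
position: [0.5496, 0.0905, 0.0105]
tool_rot: [3.142, 0.001, 2.601]
force: [-0.2, 0.9, 0.1]
grip_width: 0.0451
```

```bash
python3 -m jog '[{"delta_pos":[0,0,-1],"spin":0,"claw":0.7},{"delta_pos":[0,0,-2],"spin":0,"claw":0.7},{"delta_pos":[0,0,-2.5],"spin":0,"claw":0.7},{"delta_pos":[0,0,-2.5],"spin":0,"claw":0.7}]'
```

```text
clock: 8.65
position: [0.5496, 0.0905, 0.0079]
tool_rot: [3.142, 0.001, 2.601]
force: [-1.0, 0.3, 0.1]
grip_width: 0.0449
```

```bash
python3 -m jog '[{"delta_pos":[0,0,-0.7],"spin":0,"claw":0.7},{"delta_pos":[0,0,-1.5],"spin":0,"claw":0.7},{"delta_pos":[0,0,-1.5],"spin":0,"claw":0.7}]'
```

```text
clock: 8.95
position: [0.55, 0.0905, 0.0075]
tool_rot: [3.141, 0.002, 2.601]
force: [-5.5, -0.9, 22.7]
grip_width: 0.0453
```

Contact at a reported 0.0077, so I'll release and rise.

```bash
python3 -m jog '[{"delta_pos":[0,0,0.5],"spin":0,"claw":0.6},{"delta_pos":[0,0,0.5],"spin":0,"claw":0.3},{"delta_pos":[0,0,0.5],"spin":0,"claw":0.25},{"delta_pos":[0,0,0.5],"spin":0,"claw":0.2},{"delta_pos":[0,0,20],"spin":0,"claw":0.2},{"delta_pos":[0,0,50],"spin":0,"claw":0.2},{"delta_pos":[0,0,80],"spin":0,"claw":0.2},{"delta_pos":[0,0,90],"spin":0,"claw":0.2}]'
python3 -m jog '[{"delta_pos":[-2,20,0],"spin":0,"claw":0.05},{"delta_pos":[-4,55,0],"spin":0,"claw":0.05},{"delta_pos":[-8,95,0],"spin":0,"claw":0.05},{"delta_pos":[-12,130,0],"spin":0,"claw":0.05},{"delta_pos":[-16,160,0],"spin":0,"claw":0.05},{"delta_pos":[-19,175,0],"spin":0,"claw":0.05},{"delta_pos":[-19,175.5,0],"spin":0,"claw":0.05},{"delta_pos":[-19,175.5,0],"spin":0,"claw":0.05}]'
```

```text
clock: 9.75
position: [0.5511, 0.0906, 0.1]
tool_rot: [3.139, 0.004, 2.601]
force: [-0.1, -0.4, -0.0]
grip_width: 0.0683
clock: 10.55
position: [0.5322, 0.265, 0.0996]
tool_rot: [3.14, 0.004, 2.6]
force: [0.6, -0.0, 0.9]
grip_width: 0.0811
```

Over the green pot, I descend to a reported −0.002, grip, and lift in a second call.

```bash
python3 -m jog '[{"delta_pos":[-1.5,1,-20],"spin":0,"claw":0.05},{"delta_pos":[-1.5,1,-45],"spin":0,"claw":0.05},{"delta_pos":[-1.5,1,-70],"spin":0,"claw":0.05},{"delta_pos":[-1.5,1,-90],"spin":0,"claw":0.05},{"delta_pos":[-1.5,1,-101],"spin":0,"claw":0.05},{"delta_pos":[-1.5,1,-101],"spin":0,"claw":0.3},{"delta_pos":[-1.5,1,-101],"spin":0,"claw":0.5},{"delta_pos":[-1.5,1,-101],"spin":0,"claw":0.7}]' 40
python3 -m jog '[{"delta_pos":[0,0,0],"spin":0,"claw":0.7},{"delta_pos":[0,0,0],"spin":0,"claw":0.7}]'
```

```text
clock: 11.35
position: [0.5314, 0.2659, -0.0002]
tool_rot: [3.139, 0.005, 2.6]
force: [-1.0, -1.8, 3.8]
grip_width: 0.0447
clock: 11.55
position: [0.5318, 0.2661, 0.0006]
tool_rot: [3.138, 0.006, 2.6]
force: [-0.2, 0.2, -0.6]
grip_width: 0.0449
```

```bash
python3 -m jog '[{"delta_pos":[0,0,8],"spin":0,"claw":0.7},{"delta_pos":[0,0,30],"spin":0,"claw":0.7},{"delta_pos":[0,0,60],"spin":0,"claw":0.7},{"delta_pos":[0,0,90],"spin":0,"claw":0.7},{"delta_pos":[0,0,110],"spin":0,"claw":0.7},{"delta_pos":[4,-9,110],"spin":0,"claw":0.7},{"delta_pos":[17,-34,110],"spin":0,"claw":0.7}]'
python3 -m jog '[{"delta_pos":[16,-30,0],"spin":0,"claw":0.7},{"delta_pos":[34,-65,0],"spin":0,"claw":0.7},{"delta_pos":[52,-100,0],"spin":0,"claw":0.7},{"delta_pos":[70,-135,0],"spin":0,"claw":0.7},{"delta_pos":[88,-170,0],"spin":0,"claw":0.7},{"delta_pos":[102,-196,0],"spin":0,"claw":0.7},{"delta_pos":[107,-205,0],"spin":0,"claw":0.7},{"delta_pos":[107,-205,0],"spin":0,"claw":0.7}]'
```

```text
clock: 12.25
position: [0.5482, 0.234, 0.1112]
tool_rot: [3.136, 0.005, 2.604]
force: [-0.5, -0.2, -1.0]
grip_width: 0.0448
clock: 13.05
position: [0.6552, 0.0269, 0.1106]
tool_rot: [3.137, 0.005, 2.601]
force: [-0.2, 0.2, -1.5]
grip_width: 0.045
```

```bash
python3 -m jog '[{"delta_pos":[0,0,-20],"spin":0,"claw":0.7},{"delta_pos":[0,0,-45],"spin":0,"claw":0.7},{"delta_pos":[0,0,-70],"spin":0,"claw":0.7},{"delta_pos":[0,0,-88],"spin":0,"claw":0.7},{"delta_pos":[0,0,-96],"spin":0,"claw":0.7},{"delta_pos":[0,0,-98],"spin":0,"claw":0.7},{"delta_pos":[0,0,-99],"spin":0,"claw":0.7},{"delta_pos":[0,0,-99],"spin":0,"claw":0.7}]'
python3 -m jog '[{"delta_pos":[0,0,-0.7],"spin":0,"claw":0.7},{"delta_pos":[0,0,-1.4],"spin":0,"claw":0.7},{"delta_pos":[0,0,-1.4],"spin":0,"claw":0.7}]'
```

```text
clock: 13.85
position: [0.6556, 0.0273, 0.0125]
tool_rot: [3.136, 0.006, 2.601]
force: [-0.1, -0.3, -0.6]
grip_width: 0.0446
clock: 14.15
position: [0.6557, 0.0273, 0.0114]
tool_rot: [3.136, 0.006, 2.601]
force: [0.3, 0.5, -1.2]
grip_width: 0.0446
```

```bash
python3 -m jog '[{"delta_pos":[0,0,-0.7],"spin":0,"claw":0.7},{"delta_pos":[0,0,-1.3],"spin":0,"claw":0.7},{"delta_pos":[0,0,-1.3],"spin":0,"claw":0.7}]'
```

```text
clock: 14.45
position: [0.6557, 0.0273, 0.01]
tool_rot: [3.136, 0.006, 2.601]
force: [-0.4, 0.2, -1.1]
grip_width: 0.0447
```

```bash
python3 -m jog '[{"delta_pos":[0,0,-0.6],"spin":0,"claw":0.7},{"delta_pos":[0,0,-1.2],"spin":0,"claw":0.7},{"delta_pos":[0,0,-1.2],"spin":0,"claw":0.7}]'
```

```text
clock: 14.75
position: [0.6561, 0.027, 0.0098]
tool_rot: [3.135, 0.007, 2.601]
force: [-3.6, 0.5, 13.4]
grip_width: 0.0447
```

```bash
python3 -m jog '[{"delta_pos":[0,0,0.4],"spin":0,"claw":0.6},{"delta_pos":[0,0,0.4],"spin":0,"claw":0.3},{"delta_pos":[0,0,0.4],"spin":0,"claw":0.25},{"delta_pos":[0,0,0.4],"spin":0,"claw":0.2},{"delta_pos":[0,0,20],"spin":0,"claw":0.2},{"delta_pos":[0,0,50],"spin":0,"claw":0.2},{"delta_pos":[0,0,80],"spin":0,"claw":0.2},{"delta_pos":[-2,-5,90],"spin":0,"claw":0.2}]'
python3 -m jog '[{"delta_pos":[-10,-20,0],"spin":0,"claw":0.05},{"delta_pos":[-29,-60,0],"spin":0,"claw":0.05},{"delta_pos":[-51,-104,0],"spin":0,"claw":0.05},{"delta_pos":[-73,-148,0],"spin":0,"claw":0.05},{"delta_pos":[-95,-192,0],"spin":0,"claw":0.05},{"delta_pos":[-117,-236,0],"spin":0,"claw":0.05},{"delta_pos":[-137,-277,0],"spin":0,"claw":0.05},{"delta_pos":[-147,-297,0],"spin":0,"claw":0.05}]'
python3 -m jog '[{"delta_pos":[0,0,0],"spin":0,"claw":0.05}]'
```

```text
clock: 15.55
position: [0.6555, 0.0227, 0.1026]
tool_rot: [3.133, 0.01, 2.602]
force: [0.2, -0.3, -0.2]
grip_width: 0.0683
clock: 16.35
position: [0.5047, -0.2789, 0.1019]
tool_rot: [3.135, 0.009, 2.597]
force: [0.8, 0.3, -0.2]
grip_width: 0.0813
clock: 16.45
position: [0.5017, -0.2826, 0.1013]
tool_rot: [3.136, 0.008, 2.592]
force: [0.2, 0.9, -0.4]
grip_width: 0.0809
```

```bash
python3 -m jog '[{"delta_pos":[4,5,0],"spin":0.01,"claw":0.05},{"delta_pos":[6,7,0],"spin":0.01,"claw":0.05},{"delta_pos":[6,7,-20],"spin":0.01,"claw":0.05},{"delta_pos":[6,7,-40],"spin":0.01,"claw":0.05},{"delta_pos":[6,7,-40],"spin":0.01,"claw":0.05}]' 40
python3 -c "
from h import *
b=eyes.grab_frame('side')[230:410,300:480]
cv2.imwrite('pics/side8.png',cv2.resize(b,(540,540)))"
```

```text
clock: 16.95
position: [0.5073, -0.2733, 0.0591]
tool_rot: [3.136, 0.004, 2.604]
force: [-1.0, 1.1, 0.2]
grip_width: 0.081
```

View pics/side8.png

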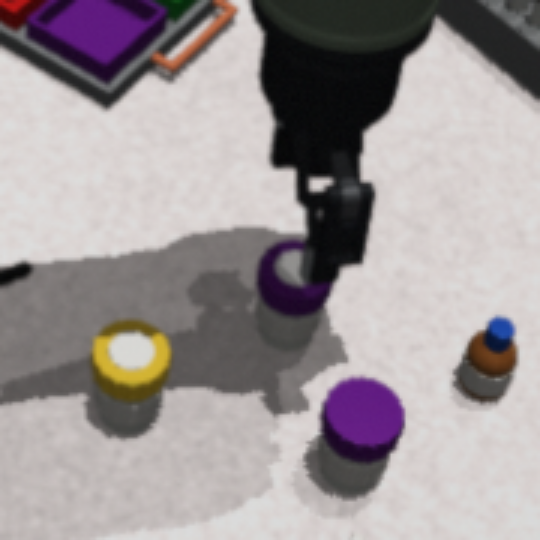

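The open gripper straddles the stickered purple pot (crop (292,275)), with plain purple clear at (360,415). I descend.

```bash
python3 -m jog '[{"delta_pos":[0,-2,-15],"spin":0,"claw":0.05},{"delta_pos":[0,-2,-35],"spin":0,"claw":0.05},{"delta_pos":[0,-2,-50],"spin":0,"claw":0.05},{"delta_pos":[0,-2,-59],"spin":0,"claw":0.05},{"delta_pos":[0,-2,-59],"spin":0,"claw":0.3},{"delta_pos":[0,-2,-59],"spin":0,"claw":0.5},{"delta_pos":[0,-2,-59],"spin":0,"claw":0.7},{"delta_pos":[0,-2,-59],"spin":0,"claw":0.7}]' 40
python3 -m jog '[{"delta_pos":[0,0,0],"spin":0,"claw":0.7},{"delta_pos":[0,0,0],"spin":0,"claw":0.7}]'
```

```text
clock: 17.8
position: [0.5082, -0.2762, 0.0024]
tool_rot: [3.136, 0.007, 2.604]
force: [-1.6, 0.1, 6.4]
grip_width: 0.045
clock: 18.0
position: [0.5084, -0.2763, 0.0027]
tool_rot: [3.136, 0.007, 2.604]
force: [-0.2, -0.2, -1.3]
grip_width: 0.0447
```

```bash
python3 -m jog '[{"delta_pos":[0,0,8],"spin":0,"claw":0.7},{"delta_pos":[0,0,30],"spin":0,"claw":0.7},{"delta_pos":[0,0,60],"spin":0,"claw":0.7},{"delta_pos":[0,0,90],"spin":0,"claw":0.7},{"delta_pos":[0,0,108],"spin":0,"claw":0.7},{"delta_pos":[2,10,110],"spin":0,"claw":0.7},{"delta_pos":[8,35,110],"spin":0,"claw":0.7}]'
python3 -m jog '[{"delta_pos":[8,35,0],"spin":0,"claw":0.7},{"delta_pos":[17,76,0],"spin":0,"claw":0.7},{"delta_pos":[26,117,0],"spin":0,"claw":0.7},{"delta_pos":[35,158,0],"spin":0,"claw":0.7},{"delta_pos":[44,199,0],"spin":0,"claw":0.7},{"delta_pos":[51,232,0],"spin":0,"claw":0.7},{"delta_pos":[54,246,0],"spin":0,"claw":0.7},{"delta_pos":[54,246,0],"spin":0,"claw":0.7}]'
```

```text
clock: 18.7
position: [0.516, -0.2424, 0.1133]
tool_rot: [3.137, 0.009, 2.601]
force: [1.2, 0.3, -1.5]
grip_width: 0.0447
clock: 19.5
position: [0.5698, 0.0064, 0.1128]
tool_rot: [3.136, 0.008, 2.604]
force: [-0.1, -0.3, -0.2]
grip_width: 0.0447
```

```bash
python3 -m jog '[{"delta_pos":[0,-1,-20],"spin":0,"claw":0.7},{"delta_pos":[0,-1,-45],"spin":0,"claw":0.7},{"delta_pos":[0,-1,-70],"spin":0,"claw":0.7},{"delta_pos":[0,-1,-88],"spin":0,"claw":0.7},{"delta_pos":[0,-1,-96],"spin":0,"claw":0.7},{"delta_pos":[0,-1,-98],"spin":0,"claw":0.7},{"delta_pos":[0,-1,-99.5],"spin":0,"claw":0.7},{"delta_pos":[0,-1,-99.5],"spin":0,"claw":0.7}]'
python3 -m jog '[{"delta_pos":[0,0,-0.6],"spin":0,"claw":0.7},{"delta_pos":[0,0,-1.2],"spin":0,"claw":0.7},{"delta_pos":[0,0,-1.2],"spin":0,"claw":0.7}]'
```

```text
clock: 20.3
position: [0.5702, 0.0052, 0.014]
tool_rot: [3.136, 0.008, 2.604]
force: [1.3, -0.2, -0.5]
grip_width: 0.0447
clock: 20.6
position: [0.5703, 0.0052, 0.013]
tool_rot: [3.136, 0.009, 2.604]
force: [0.1, -0.3, -0.2]
grip_width: 0.0447
```

```bash
python3 -m jog '[{"delta_pos":[0,0,-0.6],"spin":0,"claw":0.7},{"delta_pos":[0,0,-1.2],"spin":0,"claw":0.7},{"delta_pos":[0,0,-1.2],"spin":0,"claw":0.7}]'
```

```text
clock: 20.9
position: [0.5707, 0.0051, 0.0123]
tool_rot: [3.135, 0.009, 2.604]
force: [-2.7, -1.4, 9.3]
grip_width: 0.0449
```

```bash
python3 -m jog '[{"delta_pos":[0,0,0.3],"spin":0,"claw":0.6},{"delta_pos":[0,0,0.3],"spin":0,"claw":0.3},{"delta_pos":[0,0,0.3],"spin":0,"claw":0.25},{"delta_pos":[0,0,0.3],"spin":0,"claw":0.2},{"delta_pos":[0,0,20],"spin":0,"claw":0.2},{"delta_pos":[0,0,50],"spin":0,"claw":0.2},{"delta_pos":[0,0,80],"spin":0,"claw":0.2},{"delta_pos":[0,0,90],"spin":0,"claw":0.2}]'
python3 -m jog '[{"delta_pos":[-12,-17,0],"spin":0,"claw":0.05},{"delta_pos":[-36,-52,0],"spin":0,"claw":0.05},{"delta_pos":[-62,-90,0],"spin":0,"claw":0.05},{"delta_pos":[-88,-128,0],"spin":0,"claw":0.05},{"delta_pos":[-114,-166,0],"spin":0,"claw":0.05},{"delta_pos":[-140,-204,0],"spin":0,"claw":0.05},{"delta_pos":[-160,-233,0],"spin":0,"claw":0.05},{"delta_pos":[-168,-245,0],"spin":0,"claw":0.05}]'
python3 -m jog '[{"delta_pos":[-10,-14,0],"spin":0,"claw":0.05},{"delta_pos":[-13,-19,0],"spin":0,"claw":0.05},{"delta_pos":[-13,-19,0],"spin":0,"claw":0.05}]'
```

```text
clock: 21.7
position: [0.5719, 0.0051, 0.105]
tool_rot: [3.133, 0.012, 2.604]
force: [0.8, 0.4, -0.7]
grip_width: 0.0682
clock: 22.5
position: [0.4006, -0.2428, 0.1045]
tool_rot: [3.134, 0.011, 2.6]
force: [0.3, 0.8, -0.6]
grip_width: 0.0813
clock: 22.8
position: [0.3868, -0.2623, 0.1042]
tool_rot: [3.135, 0.01, 2.598]
force: [0.5, 0.6, 0.1]
grip_width: 0.0811
```

```bash
python3 -m jog '[{"delta_pos":[1,1,-20],"spin":0,"claw":0.05},{"delta_pos":[1,1,-45],"spin":0,"claw":0.05},{"delta_pos":[1,1,-70],"spin":0,"claw":0.05},{"delta_pos":[1,1,-90],"spin":0,"claw":0.05},{"delta_pos":[1,1,-104],"spin":0,"claw":0.05},{"delta_pos":[1,1,-104],"spin":0,"claw":0.3},{"delta_pos":[1,1,-104],"spin":0,"claw":0.5},{"delta_pos":[1,1,-104],"spin":0,"claw":0.7}]' 40
python3 -m jog '[{"delta_pos":[0,0,0],"spin":0,"claw":0.7},{"delta_pos":[0,0,0],"spin":0,"claw":0.7},{"delta_pos":[0,0,0],"spin":0,"claw":0.7}]'
```

```text
clock: 23.6
position: [0.3885, -0.2612, 0.0009]
tool_rot: [3.134, 0.011, 2.598]
force: [0.7, 1.0, 1.5]
grip_width: 0.0447
clock: 23.9
position: [0.3886, -0.2613, 0.0013]
tool_rot: [3.134, 0.012, 2.599]
force: [-0.1, 0.2, -0.5]
grip_width: 0.0446
```

```bash
python3 -m jog '[{"delta_pos":[0,0,8],"spin":0,"claw":0.7},{"delta_pos":[0,0,30],"spin":0,"claw":0.7},{"delta_pos":[0,0,60],"spin":0,"claw":0.7},{"delta_pos":[0,0,90],"spin":0,"claw":0.7},{"delta_pos":[0,0,115],"spin":0,"claw":0.7},{"delta_pos":[6,9,118],"spin":0,"claw":0.7},{"delta_pos":[21,33,118],"spin":0,"claw":0.7}]'
python3 -m jog '[{"delta_pos":[20,30,0],"spin":0,"claw":0.7},{"delta_pos":[43,65,0],"spin":0,"claw":0.7},{"delta_pos":[66,100,0],"spin":0,"claw":0.7},{"delta_pos":[89,136,0],"spin":0,"claw":0.7},{"delta_pos":[112,171,0],"spin":0,"claw":0.7},{"delta_pos":[135,206,0],"spin":0,"claw":0.7},{"delta_pos":[152,232,0],"spin":0,"claw":0.7},{"delta_pos":[160,244,0],"spin":0,"claw":0.7}]'
```

```text
clock: 24.6
position: [0.4095, -0.2294, 0.1204]
tool_rot: [3.135, 0.014, 2.595]
force: [0.9, 0.9, -1.6]
grip_width: 0.0444
clock: 25.4
position: [0.5703, 0.0182, 0.12]
tool_rot: [3.134, 0.013, 2.598]
force: [-1.5, -0.6, -0.9]
grip_width: 0.0448
```

```bash
python3 -m jog '[{"delta_pos":[14,21,0],"spin":0,"claw":0.7},{"delta_pos":[32,47,0],"spin":0,"claw":0.7},{"delta_pos":[48,71,0],"spin":0,"claw":0.7},{"delta_pos":[59,87,0],"spin":0,"claw":0.7},{"delta_pos":[63,94,0],"spin":0,"claw":0.7},{"delta_pos":[63,94,0],"spin":0,"claw":0.7},{"delta_pos":[63,94,-10],"spin":0,"claw":0.7},{"delta_pos":[63,94,-20],"spin":0,"claw":0.7}]'
```

```text
clock: 26.2
position: [0.6329, 0.1108, 0.0993]
tool_rot: [3.134, 0.013, 2.597]
force: [0.0, -0.4, -0.3]
grip_width: 0.0449
```

```bash
python3 -m jog '[{"delta_pos":[1,2,-20],"spin":0,"claw":0.7},{"delta_pos":[1,2,-40],"spin":0,"claw":0.7},{"delta_pos":[1,2,-60],"spin":0,"claw":0.7},{"delta_pos":[1,2,-76],"spin":0,"claw":0.7},{"delta_pos":[1,2,-83],"spin":0,"claw":0.7},{"delta_pos":[1,2,-86],"spin":0,"claw":0.7},{"delta_pos":[1,2,-87],"spin":0,"claw":0.7},{"delta_pos":[1,2,-87],"spin":0,"claw":0.7}]'
python3 -m jog '[{"delta_pos":[0,0,-0.6],"spin":0,"claw":0.7},{"delta_pos":[0,0,-1],"spin":0,"claw":0.7},{"delta_pos":[0,0,-1],"spin":0,"claw":0.7}]'
```

```text
clock: 27.0
position: [0.6342, 0.1129, 0.0129]
tool_rot: [3.134, 0.014, 2.597]
force: [-0.7, 0.2, 0.0]
grip_width: 0.0448
clock: 27.3
position: [0.6344, 0.1129, 0.0122]
tool_rot: [3.134, 0.014, 2.597]
force: [-0.4, 0.3, -0.5]
grip_width: 0.0447
```

```bash
python3 -m jog '[{"delta_pos":[0,0,-0.6],"spin":0,"claw":0.7},{"delta_pos":[0,0,-1.2],"spin":0,"claw":0.7},{"delta_pos":[0,0,-1.2],"spin":0,"claw":0.7}]'
```

```text
clock: 27.6
position: [0.6345, 0.1129, 0.011]
tool_rot: [3.133, 0.014, 2.597]
force: [1.0, -0.5, 0.5]
grip_width: 0.0451
```

```bash
python3 -m jog '[{"delta_pos":[0,0,-0.6],"spin":0,"claw":0.7},{"delta_pos":[0,0,-1],"spin":0,"claw":0.7},{"delta_pos":[0,0,-1],"spin":0,"claw":0.7}]'
```

```text
clock: 27.9
position: [0.6348, 0.1127, 0.0109]
tool_rot: [3.133, 0.015, 2.597]
force: [-5.1, -1.7, 14.6]
grip_width: 0.0449
```

Contact. I release, rise, and swing clear (towards +y) for the final check.

```bash
python3 -m jog '[{"delta_pos":[0,0,0.4],"spin":0,"claw":0.6},{"delta_pos":[0,0,0.4],"spin":0,"claw":0.3},{"delta_pos":[0,0,0.4],"spin":0,"claw":0.25},{"delta_pos":[0,0,0.4],"spin":0,"claw":0.2},{"delta_pos":[0,0,20],"spin":0,"claw":0.2},{"delta_pos":[0,0,50],"spin":0,"claw":0.2},{"delta_pos":[0,0,80],"spin":0,"claw":0.2},{"delta_pos":[0,0,110],"spin":0,"claw":0.2}]'
python3 -m jog '[{"delta_pos":[-15,30,15],"spin":0,"claw":0.2},{"delta_pos":[-35,65,30],"spin":0,"claw":0.2},{"delta_pos":[-60,105,40],"spin":0,"claw":0.2},{"delta_pos":[-85,145,40],"spin":0,"claw":0.2},{"delta_pos":[-110,185,40],"spin":0,"claw":0.2},{"delta_pos":[-130,220,40],"spin":0,"claw":0.2},{"delta_pos":[-150,245,40],"spin":0,"claw":0.2},{"delta_pos":[-160,255,40],"spin":0,"claw":0.2}]'
python3 - <<'E'
from h import *
a=eyes.grab_frame('side'); b=eyes.grab_frame('top')
for n,im in(('side',a),('top',b)):
    for c in HUE:
        for k in blobs(im,c):
            sa,s=sticker(im,k)
            r=cv2.minAreaRect(k)
            if sa>30: print(n,c,sa,cast(n,[s],.074)[0].round(4))
            elif max(r[1])<27: print(n,c,'plain',cast(n,[r[0]],.062)[0].round(4))
cv2.imwrite('pics/end.png',np.hstack([cv2.resize(a[130:400,180:480],(400,360)),cv2.resize(b[160:310,130:520],(400,154*360//154))]))
E
```

```text
clock: 28.7
position: [0.6346, 0.1127, 0.1219]
tool_rot: [3.133, 0.015, 2.597]
force: [0.5, 0.4, -0.4]
grip_width: 0.0684
clock: 29.5
position: [0.4722, 0.3706, 0.1617]
tool_rot: [3.133, 0.014, 2.6]
force: [-0.2, -0.1, 0.5]
grip_width: 0.0684
side green 83.0 [0.6556 0.0271 0.074 ]
side green plain [0.4453 0.3717 0.062 ]
side yellow 63.0 [0.6342 0.1118 0.074 ]
side purple plain [ 0.4684 -0.3739  0.062 ]
side purple 93.0 [0.5703 0.0055 0.074 ]
side red 74.0 [0.5519 0.091  0.074 ]
top green plain [0.4434 0.3663 0.062 ]
top green 108.0 [0.6552 0.0276 0.074 ]
top yellow 99.0 [0.6342 0.1124 0.074 ]
top purple plain [ 0.4687 -0.3704  0.062 ]
top purple 114.0 [0.57   0.0058 0.074 ]
top red 102.0 [0.551  0.0909 0.074 ]
```

View pics/end.png

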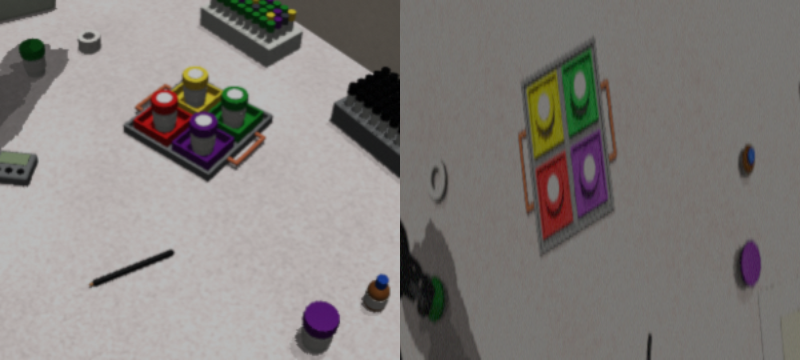

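All four stickered pots stand upright in their matching cells, and both plain pots are where they were. I let the arm settle and hand in.

```bash
python3 -m jog '[{"delta_pos":[0,0,20],"spin":0,"claw":0.2},{"delta_pos":[0,0,20],"spin":0,"claw":0.2},{"delta_pos":[0,0,20],"spin":0,"claw":0.2}]' && python3 -c "
from workcell import bot
print(bot.job_done())"
```

```text
clock: 29.9
position: [0.474, 0.3682, 0.1819]
tool_rot: [3.133, 0.015, 2.598]
force: [0.1, 0.1, -0.1]
grip_width: 0.0686
the job is handed in; nothing more can be done
None
```

The four stickered pots are packed: red, green, purple and yellow each stand upright in the cell of their own colour. Each was lowered until it touched the floor, then released. The job was handed in at 29.9 s.

- **Final placing:** both cameras put every sticker within about 3 mm of its cell centre, at the height of a pot standing on the cell floor. Red is the farthest off, by about 3 mm in x.
- **Look-alikes:** both plain pots measure the same as at the start in the side view. In the last top view the gripper partly hid plain green, so its 7 mm difference there comes from the hidden part, not from movement.
- **What went wrong:** the first grasp on red closed on air just above the lid. The pictures put the fingertips about 35 mm above the reported TCP. I did not find the cause; I allowed for the offset on every later grasp and felt for contact on each set-down, where the highest force I read was about 23 N.
- **Small disagreements:** the gripper read 45 mm on the 46 to 48 mm lids. The tool's tilt also drifted to about 0.015 rad by the end, with no visible effect.

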